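# Tip the terminal blocks out of the gated tray

### The job

Two small tipping trays stand on the bench. On the one that holds the two black terminal blocks, fold its yellow end gate all the way down, then lift the tray's red handle to tip it until both blocks slide out over the gate into the blue box in front, and let the tray back down level with the gate left down. Tip the blocks out rather than picking them out, and leave the tray with the pilot lamps alone.

Things in the scene. Friction and masses are not known exactly. Their poses are not given: they have to be found in the camera images.
- block_gate (a joint): Yellow end gate of the grey tray with the terminal blocks: plate 98 mm wide, 50 high, 4 thick, hinged along its lower edge at the tray's front end (away from the handle). Angle in rad: 0 upright and shut, 1.57 folded outward in line with the tray floor, 1.75 stop; starts at 0 to 0.2. A friction hinge (about 1 N at the edge) keeps it where it is left. Push it outward and down from inside.
- block_tray (a joint): Tilt of that tray, rad: 0 level at rest (start), 0.9 stop. Pivots on the gate's hinge line, the floor's front edge, 100 mm above the table; lift the handle to tip. 0.5 kg, sinks back by itself (2 N at the handle). 120 mm long, 106 wide, side and rear walls 35 high, 3 thick; front end closed only by the gate. Blocks begin to slide at 0.25 to 0.45; 0.7 empties it.
- block_tray_handle (a point): Middle of the red round handle bar behind that tray: 10 mm thick, 90 long along y, 50 clear of the rear wall, free below; 120 above the table when level. Axes are the tray's: x from the handle towards the gate, y along the bar, z up. The hinge line of tray and gate lies 175 mm along x and 20 mm below this point in these axes.
- block_gate_edge (a point): Middle of the upper edge of that tray's yellow gate, 50 mm from its hinge line; turns with the gate: y along the hinge line, z from the hinge to the edge. Gate upright: 150 mm above the table, 15 mm above the tray's side walls.
- block_box: Blue open box on the table under the gate of that tray, fixed: 150 x 150 x 50 mm high, walls and floor 4 mm. Origin at the centre of its underside, x and y along its sides, z up.
- block_a_centre (a point): Centre of one black terminal block, loose in the tray: 22 x 60 x 18 mm, long side along its y, z up, brass screws on top, 45 g.
- block_b_centre (a point): Centre of the other, identical terminal block, loose in the same tray.
- lamp_gate_edge (a point): Middle of the upper edge of the yellow gate on the other, identical tray, the one that holds a red and a green pilot lamp: to be left as it is.
There are look-alikes about, which are no part of the job. Leave any green or purple look-alike of the part that bears block_b_centre alone.

How it is judged:
On the way, in this order (a step that is already met when the one before it is completed fails the run):
1. the gate of the terminal-block tray is folded down (at least 1.3 rad) while the tray is still level (below 0.12 rad) with both blocks in it (value of joint block_gate above 1.3 rad and value of joint block_tray below 0.12 rad and height (world z) of each of block_a_centre, block_b_centre above 0.1 m), for 0.2 s.
2. the tray is being tipped (above 0.2 rad), gate down, with both blocks still in it (value of joint block_tray above 0.2 rad and value of joint block_gate above 1.3 rad and height (world z) of each of block_a_centre, block_b_centre above 0.1 m).
At the end, for the whole second after the job is handed in: Both terminal blocks lie inside the blue box in front of their tray (centres within its walls and below 50 mm), that tray is back down (within 0.1 rad of level) and its gate is still folded down (at least 1.3 rad) (value of joint block_tray below 0.1 rad and value of joint block_gate above 1.3 rad and x of block_a_centre in the frame of block_box between -0.072 and 0.072 m and y of block_a_centre in the frame of block_box between -0.072 and 0.072 m and z of each of block_a_centre, block_b_centre in the frame of block_box below 0.05 m and x of block_b_centre in the frame of block_box between -0.072 and 0.072 m and y of block_b_centre in the frame of block_box between -0.072 and 0.072 m); the robot touches nothing.
It fails at once if the lamp tray or its gate is moved (its gate edge by more than 20 mm) (distance of lamp_gate_edge from where it was at the start of the episode above 0.02 m).
It fails at once if a terminal block falls outside the blue box ((height (world z) of block_a_centre below 0.04 m and (x of block_a_centre in the frame of block_box below -0.08 m or x of block_a_centre in the frame of block_box above 0.08 m or y of block_a_centre in the frame of block_box below -0.08 m or y of block_a_centre in the frame of block_box above 0.08 m)) or (height (world z) of block_b_centre below 0.04 m and (x of block_b_centre in the frame of block_box below -0.08 m or x of block_b_centre in the frame of block_box above 0.08 m or y of block_b_centre in the frame of block_box below -0.08 m or y of block_b_centre in the frame of block_box above 0.08 m))).
It also fails if it takes over 51 s, if anything falls off the work surface, if the arm or the gripper's body presses on something with over 40 N, if the wrist force passes 120 N, or if a joint passes its speed limit or range.

### The arm

A 6-joint arm with a two-finger parallel gripper is mounted at the origin on the work surface. World frame = base frame: x ahead of the robot, y to its left, z up, the work surface at z = 0. Lengths are in m, angles in rad, forces in N, time in s.
With the tool pointing down it reaches from about 0.35 to 0.85 m from the base axis. Payload 8.1 kg.
Tool frame: the origin (TCP) lies between the finger pads; the fingertips stand 11 mm ahead of it and the grasp point (between the pads) lies 8 mm behind it (robot.tips_ahead is the distance from the TCP to the fingertips, in m); z points along the fingers, y is the line along which they close (so a half turn about z gives the same grasp; the last joint's range is limited). The gripper opens to 93 mm and grips with 3 to 60 N. Pads are 15 mm wide; open, the fingers measure 128 mm over their backs; the gripper's body (75 mm by 188 mm) begins 65 mm behind the grasp point.
Start: joints at [-1.372, 0.13, 1.488, -0, 1.523, -0.085], TCP at [0.168, -0.576, 0.23] pointing down, gripper open.
Joint ranges: [-2.96, 2.96], [-0.89, 2.26], [0.02, 2.5], [-1.34, 4.48], [0, 2.73], [-2.66, 2.66]. Speed limits (rad/s): [2.39, 2.39, 2.79, 3.14, 3.14, 3.14].

### API

Orientations are given as a rotation vector (axis times angle).
In Python, from plant import robot gives the robot as it stands. The module is installed in compiled form; this text tells all that it offers.
- The arm moves only by the tool move_arm, never from a script. Its argument "deltas" is one flat list of numbers, 7 for each row, row after row: the shift along the tool's x, y, z in m, then the turn, a rotation vector about the tool's x, y, z in rad, then the opening, from 0 (shut) to 1 (fully open). A call has 1 to 12 rows; each row is the pose to reach, as a shift and turn from the pose commanded when the call began, along the tool's axes at that moment; what a row does not reach only later rows make up. A row lasts 1/8 s, in which the tool goes at most 62.5 mm and 10.7 degrees, less where a joint would pass 70% of its speed; a pose out of reach is approached as far as the arm can. A call with a gripper value outside its range is refused whole. The fingers move at their own pace and stop on an object; "squeeze" is the grip in N (left out, the last holds). Time passes only in rows, so rows that repeat a pose let the fingers close. It gives the time, the measured TCP pose, the force, the opening and the grip force at its end, in the units of the state.
- robot.read_state(): the state, without advancing time (a new reading comes with each control period).
- robot.read_camera(name): name is "side" or "top"; returns (picture, depth): 480x640x3 uint8, red, green, blue; 480x640 float32, m along the optical axis (not along the pixel's ray), 0 where there is no reading.
- robot.camera_model(name): a dict with "K" (3x3 intrinsics, pixels), "R" (3x3) and "t" (3): a world point X has camera coordinates R X + t. Camera axes: x right, y down, z forward; pixel columns grow to the right and rows downward; lengths in m; the calibration is good to about 2 mm. A picture is of the moment at which its call begins. camera_model takes no time and is no camera call.
- robot.close_job(): hands the job in; it is judged then, once.
Trained networks look in the newest picture that a camera, given by its name, has taken for a name from the list of things; names that differ only in an ending like _2 or _b are one class to them, and where a whole thing is asked for, a point or a joint stands for the part that bears it (a point fixed in the world has none). Each returns a list of dicts, best first, with "confidence" (0 to 1); they miss things now and then, are a little off and sometimes report something else, mostly with a low value. They report only what shows in the picture. A call takes as long as a camera call. They do not tell look-alikes from the thing itself.
- robot.recognise(camera, label): "uv" ([column, row] in pixels, amid what is visible of it).
The state is a dict: "t": time; "q": joint angles; "dq": joint speeds; "joint_torque": joint torques, N m; "tool_pos": TCP position; "orientation": TCP orientation; "force": force on the tool from outside, world axes, zero at the start; "wrist_torque": the same for the moment, N m; "opening": finger opening in m; "gripper_force": force on a finger pad.
Only numpy, scipy, OpenCV 4.12 (cv2) and the standard library are available. Lean on these libraries where they do the work, as an engineer would, in place of code of your own. Each camera call takes 0.05 s, during which the arm holds its last target. There are 200 camera calls.

## Working session

There is one attempt and no reset: what is moved stays moved. The work goes in short steps, Python scripts to look and compute and a tool call to move; the robot and the scene stay as the last step left them, time stands still between calls to the robot, and variables do not carry over. Pictures are saved under pics/ and viewed, at most 10 in all, crops included, and the job is handed in when it is done.

Besides the shell and the picture viewer there is one more tool, called after "Request:" by a JSON object that holds its "op" and its "data", one argument or row to a line. move_arm: Moves the arm, as the interface text tells. Its arguments: {"type":"object","properties":{"deltas":{"type":"array","items":{"type":"number"}},"squeeze":{"type":"number"}},"required":["deltas"]}

```bash
mkdir -p pics; cat > h.py <<'E'
import numpy as np, cv2
from plant import robot
def snap(n,f):
    im,d=robot.read_camera(n); cv2.imwrite('pics/'+f,im[:,:,::-1]); return im,d
def world(n,d,u,v,r=1):
    m=robot.camera_model(n);K=np.array(m['K']);R=np.array(m['R']);t=np.array(m['t'])
    w=d[int(v)-r:int(v)+r+1,int(u)-r:int(u)+r+1];z=np.median(w[w>0])
    return R.T@(z*np.linalg.inv(K)@[u,v,1]-t)
E
python3 - <<'E'
from h import *
for n in('top','side'):
    im,d=snap(n,n+'0.png');np.save(n+'.npy',d)
    for l in('block_gate','block_tray_handle','block_gate_edge','block_box','block_a_centre','lamp_gate_edge'):
        for r in robot.recognise(n,l):
            try:w=world(n,d,*r['uv']).round(3)
            except Exception:w=None
            print(n,l,np.round(r['uv']),round(r['confidence'],2),w)
E
```

```text
top block_tray_handle [252. 261.] 0.63 [0.537 0.17  0.101]
top block_tray_handle [261. 216.] 0.56 [0.6   0.149 0.143]
top block_gate_edge [263. 216.] 0.78 [0.6   0.147 0.146]
top block_box [279. 174.] 0.57 [0.71  0.133 0.006]
top block_a_centre [248. 279.] 0.59 [0.507 0.173 0.119]
top lamp_gate_edge [460. 200.] 0.64 [ 0.615 -0.155  0.147]
side block_gate [323. 188.] 0.53 [0.606 0.174 0.111]
side block_tray_handle [290. 198.] 0.76 [0.537 0.176 0.1  ]
side block_tray_handle [327. 190.] 0.38 [0.597 0.127 0.147]
side block_gate_edge [327. 190.] 0.82 [0.6   0.135 0.14 ]
side block_gate_edge [295. 196.] 0.2 [0.546 0.167 0.111]
side block_box [367. 224.] 0.57 [0.701 0.147 0.005]
side block_a_centre [277. 197.] 0.73 [0.508 0.17  0.117]
side lamp_gate_edge [397. 310.] 0.76 [ 0.613 -0.168  0.127]
```

View pics/top0.png

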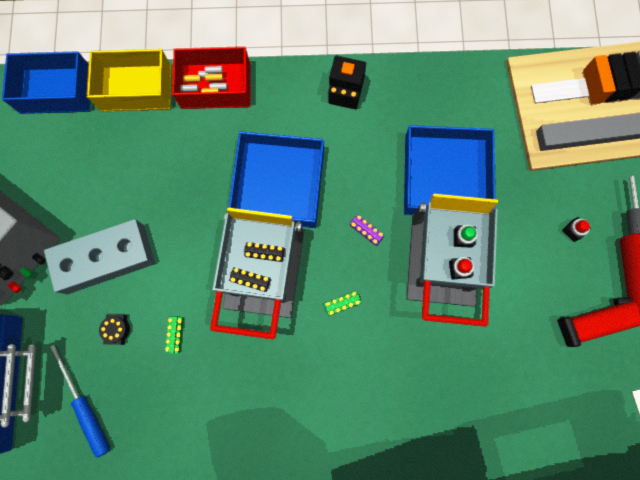

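View pics/side0.png

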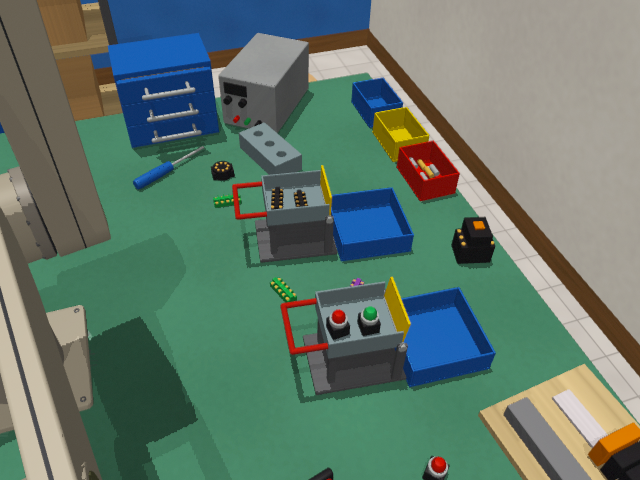

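Top view: the tray with the two black blocks is at about (258,255), its yellow gate at (260,215), handle bar (213,330)–(276,336), box (278,178). The candidates:
- **Trays:** this one, or the lamp tray at (460,245), which holds red and green lamps. I choose the left one.
- **Blocks:** black ones at (264,252) and (249,279). The green ones at (174,335) and (343,303) and the purple one at (367,229) are look-alikes, as is the black round part at (114,329).

Next I fit the geometry by colour and take a crop to check the choice.

```bash
python3 - <<'E'
from h import *
im=cv2.imread('pics/top0.png');d=np.load('top.npy')
cv2.imwrite('pics/crop.png',cv2.resize(im[120:345,190:335],None,fx=2.6,fy=2.6,interpolation=2))
def fit(n,boxr,col):
    im=cv2.imread(f'pics/{n}0.png');d=np.load(n+'.npy');h=cv2.cvtColor(im,cv2.COLOR_BGR2HSV)
    u0,v0,u1,v1=boxr;P=[]
    for v in range(v0,v1):
        for u in range(u0,u1):
            H,S,V=h[v,u]
            ok=S>150 and V>80 and ((H<8 or H>172) if col=='r' else 18<H<35)
            if ok and d[v,u]>0:P.append(world(n,d,u,v,0))
    return np.array(P)
for n,b in(('top',(205,200,300,345)),('side',(225,160,335,225))):
    g=fit(n,b,'y');g=g[g[:,2]>.09]; r=fit(n,b,'r');r=r[(r[:,2]>.1)&(r[:,2]<.14)]
    for nm,P in(('gate',g),('red',r)):
        rect=cv2.minAreaRect(P[:,:2].astype(np.float32))
        print(n,nm,len(P),np.percentile(P,[1,50,99],axis=0).round(3).tolist(),cv2.boxPoints(rect).round(3).tolist())
    top=g[g[:,2]>.143]; print('edge',top.mean(0).round(4),np.polyfit(top[:,1],top[:,0],1).round(4),top[:,1].min().round(3),top[:,1].max().round(3))
    lo=g[g[:,2]<.13]; 
    if len(lo):print('low',lo.mean(0).round(4),len(lo))
E
```

```text
top gate 927 [[0.493, 0.106, 0.105], [0.596, 0.158, 0.119], [0.61, 0.2, 0.153]] [[0.48399999737739563, 0.12399999797344208], [0.5960000157356262, 0.10300000011920929], [0.6150000095367432, 0.20600000023841858], [0.503000020980835, 0.22599999606609344]]
top red 824 [[0.418, 0.126, 0.121], [0.434, 0.18, 0.125], [0.486, 0.228, 0.129]] [[0.41499999165534973, 0.13300000131130219], [0.4729999899864197, 0.12300000339746475], [0.48899999260902405, 0.22100000083446503], [0.4309999942779541, 0.23100000619888306]]
edge [0.6022 0.1525 0.1497] [0.1721 0.576 ] 0.104 0.199
low [0.5569 0.1583 0.1153] 579
side gate 312 [[0.493, 0.1, 0.105], [0.599, 0.15, 0.132], [0.611, 0.198, 0.153]] [[0.48500001430511475, 0.11800000071525574], [0.597000002861023, 0.09799999743700027], [0.6140000224113464, 0.19900000095367432], [0.5019999742507935, 0.21899999678134918]]
side red 403 [[0.417, 0.122, 0.118], [0.439, 0.169, 0.124], [0.486, 0.223, 0.128]] [[0.41499999165534973, 0.12800000607967377], [0.4729999899864197, 0.11900000274181366], [0.48899999260902405, 0.2199999988079071], [0.4309999942779541, 0.2290000021457672]]
edge [0.602  0.147  0.1491] [0.1651 0.5778] 0.099 0.2
low [0.5716 0.1517 0.1163] 148
```

View pics/crop.png

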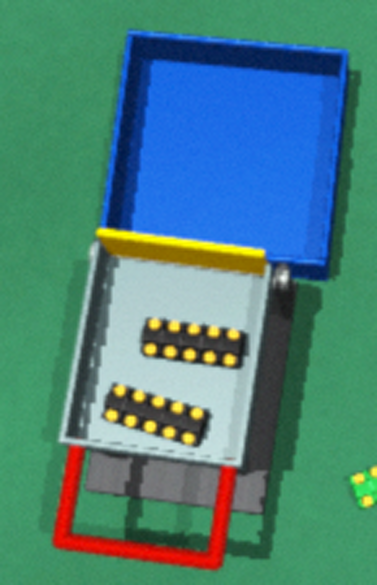

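The crop confirms the choice: grey tray with two black, brass-screwed blocks, gate shut, blue box in front and red handle behind. The fit gives tray yaw ≈ -0.168, handle (0.428, 0.179, 0.120) and hinge (0.6005, 0.150, 0.100). That matches the stated 175 mm and 150 mm gate height.

```bash
cat >> h.py <<'E'
from scipy.spatial.transform import Rotation as Ro
A=-0.168; ex=np.array([np.cos(A),np.sin(A),0]); H=np.array([.6005,.150,.100])
def P(x,z,y=0): return H+ex*x+[-np.sin(A)*y,np.cos(A)*y,z]   # tray-plane point rel. hinge
def goal(sgn=1):                                             # tool down, y along +-ex
    z=np.array([0,0,-1.]);y=sgn*ex;return Ro.from_matrix(np.c_[np.cross(y,z),y,z])
def deltas(pts,sgn=None):
    s=robot.read_state();R=Ro.from_rotvec(s['orientation']);p=np.array(s['tool_pos'])
    if sgn: print('turn',(R.inv()*goal(sgn)).as_rotvec().round(3))
    for q in pts: print('d',R.inv().apply(np.array(q)-p).round(4))
    print(round(s['t'],2),'pos',p.round(4),'rel',((p-H)@ex).round(4),(p-H)[2].round(4),'q',np.round(s['q'],2),np.round(s['force'],1),R.as_matrix().round(3).tolist())
E
python3 - <<'E'
from h import *
deltas([P(-.032,.15),P(-.032,.049)],1);deltas([],-1)
E
```

```text
turn [ 0.     0.    -1.119]
d [ 0.5897 -0.5899 -0.0204]
d [ 0.5897 -0.5899  0.0806]
0.7 pos [ 0.168  -0.576   0.2297] rel -0.305 0.1297 q [-1.37  0.13  1.49 -0.    1.52 -0.09] [-0.1 -0.9 -0.3] [[0.96, 0.28, -0.0], [0.28, -0.96, -0.0], [-0.0, 0.0, -1.0]]
turn [ 0.    -0.     2.023]
0.7 pos [ 0.168  -0.576   0.2297] rel -0.305 0.1297 q [-1.37  0.13  1.49 -0.    1.52 -0.09] [-0.1 -0.9 -0.3] [[0.96, 0.28, -0.0], [0.28, -0.96, -0.0], [-0.0, 0.0, -1.0]]
```

Request:
{"op": "move_arm", "data": {
  "deltas": [0.06,-0.06,-0.02,0,0,-0.1,0,0.12,-0.12,-0.02,0,0,-0.2,0,0.18,-0.18,-0.02,0,0,-0.3,0,0.24,-0.24,-0.02,0,0,-0.4,0,0.3,-0.3,-0.02,0,0,-0.5,0,0.36,-0.36,-0.02,0,0,-0.6,0,0.42,-0.42,-0.02,0,0,-0.7,0,0.48,-0.48,-0.02,0,0,-0.8,0,0.54,-0.54,-0.02,0,0,-0.9,0,0.59,-0.59,-0.02,0,0,-1.0,0,0.59,-0.59,-0.02,0,0,-1.119,0,0.59,-0.59,-0.02,0,0,-1.119,0],
  "squeeze": 15
}}

```text
t: 2.2
tool_pos: [0.5286, 0.0822, 0.2499]
orientation: [2.397, 2.029, 0.001]
force: [1.2, -0.6, -0.1]
opening: 0.0005
gripper_force: 0.0
```

```bash
python3 - <<'E'
from h import *
deltas([P(-.032,.15),P(-.032,.049)],1)
E
```

```text
turn [ 0.001 -0.     0.002]
d [ 0.0788  0.0277 -0.0001]
d [0.0788 0.0276 0.1009]
2.2 pos [0.5286 0.0822 0.2499] rel -0.0595 0.1499 q [ 0.06 -0.05  1.64 -0.    1.55  0.22] [ 1.2 -0.6 -0.1] [[0.165, 0.986, 0.001], [0.986, -0.165, -0.0], [0.0, 0.001, -1.0]]
```

Request:
{"op": "move_arm", "data": {
  "deltas": [0.04,0.014,0,0,0,0,0,0.079,0.028,0,0,0,0,0,0.079,0.028,0,0,0,0,0,0.079,0.028,0,0,0,0,0]
}}

```text
t: 2.7
tool_pos: [0.5684, 0.153, 0.2494]
orientation: [2.4, 2.028, -0.001]
force: [0.2, -0.3, -0.6]
opening: 0.0003
gripper_force: 0.0
```

```bash
python3 - <<'E'
from h import *
deltas([P(-.032,.049)],1)
E
```

```text
turn [-0.     0.001  0.   ]
d [0.0024 0.0002 0.1004]
2.7 pos [0.5684 0.153  0.2494] rel -0.0321 0.1494 q [ 0.18  0.09  1.49 -0.    1.56  0.34] [ 0.2 -0.3 -0.6] [[0.167, 0.986, -0.001], [0.986, -0.167, -0.0], [-0.001, -0.0, -1.0]]
```

Request:
{"op": "move_arm", "data": {
  "deltas": [0.002,0,0.05,0,0,0,0,0.002,0,0.1,0,0,0,0,0.002,0,0.1,0,0,0,0,0.002,0,0.1,0,0,0,0]
}}

```text
t: 3.2
tool_pos: [0.5698, 0.1547, 0.1519]
orientation: [2.4, 2.025, 0.003]
force: [0.3, 0.5, 1.1]
opening: 0.0006
gripper_force: 0.0
```

```bash
python3 - <<'E'
from h import *
snap('side','s1.png');deltas([])
im=cv2.imread('pics/s1.png');cv2.imwrite('pics/s1c.png',cv2.resize(im[120:280,210:430],None,fx=2.5,fy=2.5))
E
```

```text
3.25 pos [0.5706 0.155  0.1529] rel -0.0303 0.0529 q [ 0.18  0.15  1.61 -0.    1.38  0.35] [0.8 0.4 0.9] [[0.168, 0.986, 0.004], [0.986, -0.168, 0.001], [0.001, 0.004, -1.0]]
```

View pics/s1c.png

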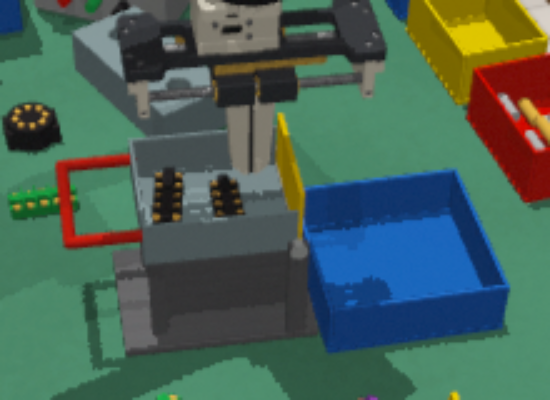

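The fingers hang inside the tray between the front block and the gate (crop ~(245,165), gate at (290,170)), and nothing is touched. Now I fold the gate along an arc.

Request:
{"op": "move_arm", "data": {
  "deltas": [0,0.01,0,0,0,0,0,0,0.02,0,0,0,0,0,0,0.03,0,0,0,0,0,0,0.036,0.003,0,0,0,0,0,0.042,0.008,0,0,0,0,0,0.048,0.016,0,0,0,0,0,0.052,0.024,0,0,0,0,0,0.056,0.031,0,0,0,0,0,0.058,0.035,0,0,0,0,0,0.058,0.038,0,0,0,0,0,0.058,0.04,0,0,0,0,0,0.058,0.04,0,0,0,0]
}}

```text
t: 4.75
tool_pos: [0.6261, 0.1456, 0.1096]
orientation: [2.4, 2.027, 0.0]
force: [0.5, 0.4, 0.3]
opening: 0.0004
gripper_force: 0.0
```

```bash
python3 - <<'E'
from h import *
snap('side','s2.png');deltas([])
im=cv2.imread('pics/s2.png');cv2.imwrite('pics/s2c.png',cv2.resize(im[120:280,210:430],None,fx=2.5,fy=2.5))
E
```

```text
4.8 pos [0.6262 0.1456 0.1097] rel 0.0261 0.0097 q [0.15 0.33 1.49 0.   1.33 0.32] [-0.2  0.4 -0.1] [[0.167, 0.986, 0.0], [0.986, -0.167, 0.0], [0.0, 0.0, -1.0]]
```

View pics/s2c.png

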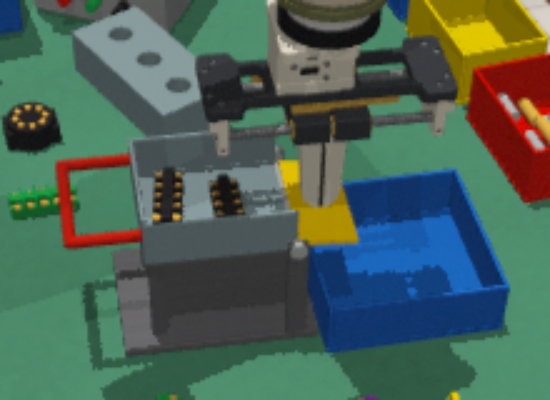

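The gate now lies flat in line with the floor (crop ~(320,205)), with the blocks still inside at (168,195) and (227,195). Next I go to the handle with the fingers half open.

Request:
{"op": "move_arm", "data": {
  "deltas": [0,0,-0.05,0,0,0,0,0,0,-0.1,0,0,0,0.43,0,-0.05,-0.1,0,0,0,0.43,0,-0.1,-0.1,0,0,0,0.43,0,-0.15,-0.1,0,0,0,0.43,0,-0.2,-0.1,0,0,0,0.43,0,-0.201,-0.1,0,0,0,0.43,0,-0.201,-0.1,0,0,0,0.43,0,-0.201,-0.1,0,0,0,0.43]
}}

```text
t: 5.92
tool_pos: [0.4291, 0.179, 0.21]
orientation: [2.4, 2.026, 0.001]
force: [-0.0, -0.3, -0.0]
opening: 0.0399
gripper_force: 0.0
```

```bash
python3 - <<'E'
from h import *
deltas([P(-.175,.012)],1);print(robot.read_state()['opening'])
E
```

```text
turn [ 0.001 -0.    -0.001]
d [ 0.     -0.0012  0.098 ]
5.92 pos [0.4291 0.179  0.21  ] rel -0.1739 0.11 q [ 0.28 -0.23  1.88 -0.    1.5   0.45] [-0.  -0.3 -0. ] [[0.168, 0.986, 0.001], [0.986, -0.168, 0.0], [0.0, 0.001, -1.0]]
0.0399200550337437
```

Request:
{"op": "move_arm", "data": {
  "deltas": [0,-0.001,0.05,0,0,0,0.43,0,-0.001,0.08,0,0,0,0.43,0,-0.001,0.098,0,0,0,0.43,0,-0.001,0.098,0,0,0,0.43,0,-0.001,0.098,0,0,0,0,0,-0.001,0.098,0,0,0,0,0,-0.001,0.098,0,0,0,0,0,-0.001,0.098,0,0,0,0,0,-0.001,0.098,0,0,0,0],
  "squeeze": 15
}}

```text
t: 7.05
tool_pos: [0.4274, 0.1795, 0.1123]
orientation: [2.4, 2.027, 0.002]
force: [-0.9, -0.3, 4.4]
opening: 0.0095
gripper_force: 15.0
```

```bash
python3 - <<'E'
from h import *
s=robot.read_state();deltas([]);print(s['opening'],s['gripper_force'])
for th in np.arange(.05,.86,.05):
    x,z=-.175,.020   # handle rel hinge, rotate: rear up
    print(round(th,2),'dy %.4f dz %.4f'%(x*np.cos(th)+z*np.sin(th)-x, -(-x*np.sin(th)+z*np.cos(th)-z)))
E
```

```text
7.05 pos [0.4274 0.1795 0.1123] rel -0.1756 0.0123 q [ 0.29 -0.16  1.99  0.    1.31  0.45] [-0.9 -0.3  4.4] [[0.167, 0.986, 0.001], [0.986, -0.167, 0.0], [0.001, 0.001, -1.0]]
0.009503206979440088 14.999974519014359
0.05 dy 0.0012 dz -0.0087
0.1 dy 0.0029 dz -0.0174
0.15 dy 0.0050 dz -0.0259
0.2 dy 0.0075 dz -0.0344
0.25 dy 0.0104 dz -0.0427
0.3 dy 0.0137 dz -0.0508
0.35 dy 0.0175 dz -0.0588
0.4 dy 0.0216 dz -0.0666
0.45 dy 0.0261 dz -0.0741
0.5 dy 0.0310 dz -0.0815
0.55 dy 0.0363 dz -0.0885
0.6 dy 0.0419 dz -0.0953
0.65 dy 0.0478 dz -0.1018
0.7 dy 0.0540 dz -0.1080
0.75 dy 0.0606 dz -0.1139
0.8 dy 0.0674 dz -0.1195
0.85 dy 0.0745 dz -0.1247
```

Bar is gripped (opening 9.5 mm). Tip it along the arc.

Request:
{"op": "move_arm", "data": {
  "deltas": [0,0.0012,-0.0087,0,0,0,0,0,0.0029,-0.0174,0,0,0,0,0,0.005,-0.0259,0,0,0,0,0,0.0075,-0.0344,0,0,0,0,0,0.009,-0.0386,0,0,0,0,0,0.0104,-0.0427,0,0,0,0,0,0.012,-0.0468,0,0,0,0,0,0.0137,-0.0508,0,0,0,0,0,0.0156,-0.0548,0,0,0,0,0,0.0175,-0.0588,0,0,0,0,0,0.0195,-0.0627,0,0,0,0,0,0.0216,-0.0666,0,0,0,0]
}}

```text
t: 8.55
tool_pos: [0.4473, 0.176, 0.1782]
orientation: [-2.398, -2.027, 0.002]
force: [-4.0, 5.1, -0.2]
opening: 0.0097
gripper_force: 15.0
```

```bash
python3 - <<'E'
from h import *
snap('side','s3.png');deltas([])
im=cv2.imread('pics/s3.png');cv2.imwrite('pics/s3c.png',cv2.resize(im[120:280,210:430],None,fx=2.5,fy=2.5))
E
```

```text
8.6 pos [0.4477 0.176  0.1788] rel -0.155 0.0788 q [ 0.27 -0.17  1.87  0.    1.43  0.43] [-5.7  4.8  0.9] [[0.167, 0.986, -0.002], [0.986, -0.167, 0.0], [0.0, -0.002, -1.0]]
```

View pics/s3c.png

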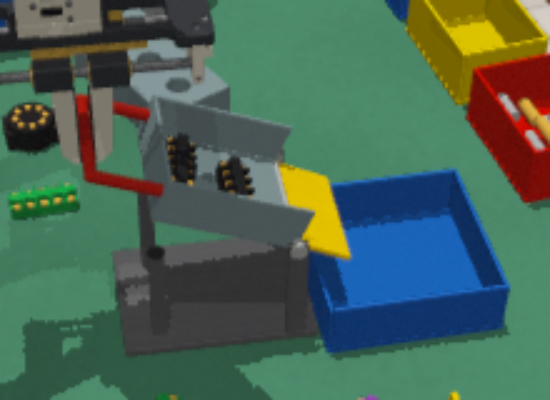

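The tray is at about 0.4 rad with its gate in line. Both blocks are still in it, at crop (182,157) and (235,175). I keep tipping, to 0.75.

Request:
{"op": "move_arm", "data": {
  "deltas": [0,0.0022,-0.0038,0,0,0,0,0,0.0045,-0.0075,0,0,0,0,0,0.007,-0.0112,0,0,0,0,0,0.0094,-0.0149,0,0,0,0,0,0.012,-0.0184,0,0,0,0,0,0.0147,-0.0219,0,0,0,0,0,0.0203,-0.0287,0,0,0,0,0,0.0262,-0.0352,0,0,0,0,0,0.0324,-0.0414,0,0,0,0,0,0.039,-0.0473,0,0,0,0,0,0.039,-0.0473,0,0,0,0,0,0.039,-0.0473,0,0,0,0]
}}

```text
t: 10.1
tool_pos: [0.4855, 0.1697, 0.2275]
orientation: [-2.398, -2.027, 0.002]
force: [-14.0, 3.7, 13.9]
opening: 0.0095
gripper_force: 15.0
```

```bash
python3 - <<'E'
from h import *
snap('side','s4.png');deltas([])
im=cv2.imread('pics/s4.png');cv2.imwrite('pics/s4c.png',cv2.resize(im[120:280,210:430],None,fx=2.5,fy=2.5))
E
```

```text
10.15 pos [0.4855 0.1697 0.2275] rel -0.1167 0.1275 q [ 0.24 -0.1   1.73  0.    1.52  0.4 ] [-13.9   3.6  13.8] [[0.166, 0.986, -0.002], [0.986, -0.166, 0.001], [0.0, -0.002, -1.0]]
```

View pics/s4c.png

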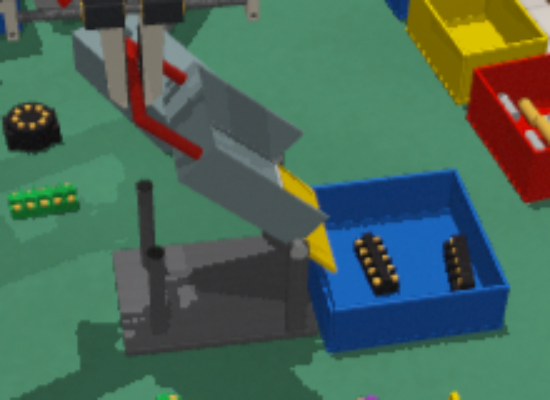

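Both blocks lie in the blue box (crop (377,262) and (460,262)) and the tray is empty. I lower it back along the same arc.

Request:
{"op": "move_arm", "data": {
  "deltas": [0,-0.0066,0.0059,0,0,0,0,0,-0.0128,0.0121,0,0,0,0,0,-0.0187,0.0186,0,0,0,0,0,-0.0243,0.0254,0,0,0,0,0,-0.0296,0.0324,0,0,0,0,0,-0.0345,0.0398,0,0,0,0,0,-0.039,0.0473,0,0,0,0,0,-0.0431,0.0551,0,0,0,0,0,-0.0469,0.0631,0,0,0,0,0,-0.0502,0.0712,0,0,0,0,0,-0.0531,0.0795,0,0,0,0,0,-0.0556,0.088,0,0,0,0]
}}

```text
t: 11.65
tool_pos: [0.4318, 0.1785, 0.137]
orientation: [2.4, 2.027, 0.0]
force: [-1.8, 3.9, -0.1]
opening: 0.0093
gripper_force: 15.0
```

Request:
{"op": "move_arm", "data": {
  "deltas": [0,-0.0021,0.0085,0,0,0,0,0,-0.0038,0.0172,0,0,0,0,0,-0.005,0.025,0,0,0,0,0,-0.005,0.025,0,0,0,0.1,0,-0.005,0.025,0,0,0,0.43,0,-0.005,0.025,0,0,0,0.43,0,-0.005,0.025,0,0,0,0.43,0,-0.005,0.025,0,0,0,0.43]
}}

```text
t: 12.65
tool_pos: [0.427, 0.1792, 0.1126]
orientation: [2.4, 2.027, -0.0]
force: [0.2, -0.6, 0.2]
opening: 0.039
gripper_force: 0.0
```

Request:
{"op": "move_arm", "data": {
  "deltas": [0,0,-0.03,0,0,0,0.43,0,0,-0.06,0,0,0,0.43,0,0,-0.12,0,0,0,0.43,0,0,-0.15,0,0,0,0.43,0,0,-0.15,0,0,0,0.43,0,0,-0.15,0,0,0,0.43]
}}

```text
t: 13.4
tool_pos: [0.4266, 0.1792, 0.2614]
orientation: [-2.4, -2.027, 0.002]
force: [-0.3, 0.7, -1.2]
opening: 0.0399
gripper_force: 0.0
```

```bash
python3 - <<'E'
from h import *
snap('side','s5.png');deltas([])
im=cv2.imread('pics/s5.png');cv2.imwrite('pics/s5c.png',cv2.resize(im[120:280,210:430],None,fx=2.5,fy=2.5))
E
```

```text
13.45 pos [0.4262 0.1791 0.2608] rel -0.1767 0.1608 q [ 0.29 -0.26  1.8   0.    1.6   0.45] [-0.   0.7  0.6] [[0.167, 0.986, -0.002], [0.986, -0.167, -0.001], [-0.001, -0.002, -1.0]]
```

View pics/s5c.png

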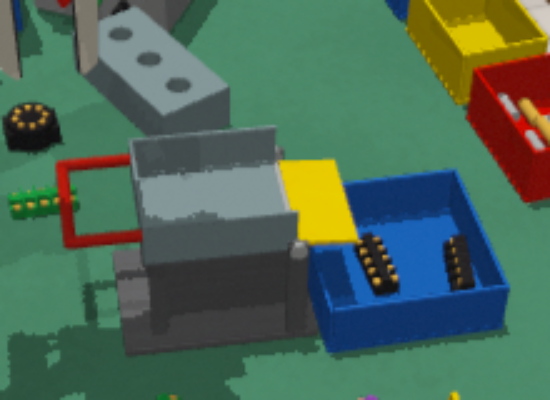

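The tray is level, the gate is flat (crop (318,200)), both blocks are in the box at (377,262) and (460,262), and the gripper is clear.

```bash
python3 -c "
from plant import robot
print(robot.close_job())"
```

```text
the job is handed in; nothing more can be done
None
```

I folded the gate down and tipped both terminal blocks into the blue box. The tray is back down level with its gate still down, the lamp tray was left alone, and the job was handed in at about 13.5 s; no verdict was returned.

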